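# Open the round-lidded colour reader

### The arm

A 6-joint arm with a two-finger parallel gripper is mounted at the origin on the work surface. World frame = base frame: x ahead of the robot, y to its left, z up, the work surface at z = 0. Lengths are in m, angles in rad, forces in N, time in s.
With the tool pointing down it reaches from about 0.35 to 0.85 m from the base axis. Payload 8.1 kg.
Tool frame: the origin (TCP) lies on the centre line of the jaws, within the pads' length; the fingertips stand robot.tips_ahead ahead of it and the grasp point (between the pads) lies 8 mm behind it (robot.tips_ahead is the distance from the TCP to the fingertips, in m); z points along the fingers, y is the direction in which the jaws open and shut (so a half turn about z gives the same grasp; the last joint's range is limited). The gripper opens to 93 mm and grips with 3 to 60 N. Pads are 15 mm wide; open, the fingers measure 128 mm over their backs; the gripper's body (75 mm by 188 mm) begins 65 mm behind the grasp point.
Start: joints at [-1.296, 0.13, 1.488, -0, 1.523, -0.085], TCP at [0.211, -0.562, 0.23] pointing down, gripper open.
Joint ranges: [-2.96, 2.96], [-0.89, 2.26], [0.02, 2.5], [-1.34, 4.48], [0, 2.73], [-2.66, 2.66]. Speed limits (rad/s): [2.39, 2.39, 2.79, 3.14, 3.14, 3.14].

### API

Orientations are given as a rotation vector (axis times angle).
In Python, from plant import monitor, eyes, job, robot gives the robot as it stands.
- The arm moves only by the tool servo_tool, never from a script. Its argument "plan" is a list that holds one entry, the list of rows, each a list of 7 numbers: the closure, from -1 (fully open) to 1 (shut), so that 0 is half open, then the shift along the world's x, y, z in mm, then the turn, a rotation vector about the world's x, y, z in rad. In form: [[[hand, dx, dy, dz, ax, ay, az], ...]]. A call has 1 to 12 rows; each row shifts and turns the commanded pose from where the row before left it; what a row does not reach is not made up. A row lasts 1/10 s, in which the tool goes at most 50 mm and 8.59 degrees, less where a joint would pass 70% of its speed; a pose out of reach is approached as far as the arm can. A call with a gripper value outside its range is refused whole. The fingers move at their own pace and stop on an object; "force" is the grip in N (left out, the last holds). Time passes only in rows, so rows that do not move let the fingers close. It gives the time, the measured TCP pose, the force and the opening at its end, in the units of the state.
- monitor.read_state(): the state, without advancing time (a new reading comes with each control period).
- eyes.read_camera(name): name is "scene" or "top" or "wrist"; returns the picture (384x512x3 uint8, red, green, blue); there is no depth.
- eyes.camera_info(name): a dict with "mtx" (3x3 intrinsics, pixels), "R" (3x3) and "t" (3): a world point X has camera coordinates R X + t. Camera axes: x right, y down, z forward; pixel columns grow to the right and rows downward; lengths in m; the calibration is good to about 2 mm. The wrist camera is an equidistant fisheye: a pixel r from the principal point sees the ray r / f radians off the axis. A picture is of the moment at which its call begins: read the wrist's pose just before it. camera_info takes no time and is no camera call; for the wrist camera it gives the pose at the moment of the call.
- job.close_job(): hands the job in, once; it reports no verdict.
The state is a dict: "t": time; "q": joint angles; "dq": joint speeds; "joint_torque": joint torques, N m; "tool_pos": TCP position; "orientation": TCP orientation; "force": force on the tool from outside, world axes, zero at the start; "wrist_torque": the same for the moment, N m; "opening": finger opening in m.
Only numpy, scipy, OpenCV 4.12 (cv2) and the standard library are available. Lean on these libraries where they do the work, as an engineer would, in place of code of your own. Each camera call takes 0.05 s, during which the arm holds its last target. There are 200 camera calls.

### The job

Open the colour reader that has the round lid, ready for the next paint sample: press down the release tab at its front so the lid springs up, then push the lid over until it stays fully open, using only the fingertips or the outside of the fingers. Leave the reader with the square lid shut with its tab unpressed, do not move or pick up the jars, bottles and other things standing around, and finish with the hand clear of everything.

Things in the scene. Friction and masses are not known exactly. Their poses are not given: they have to be found in the camera images.
- round_reader: White colour reader with the round lid, fixed to the bench, 186 mm deep (x), 130 wide (y), top face 75 mm high. Origin: on the bench, 111 mm behind its front end, 75 before its back; own +x points from the front (tab) to the back (hinge). Place and yaw vary. Its front 66 mm is a step 34 mm high, under the release tab.
- round_lid (a joint): Lid of the round reader, a round disc 95 mm across, 8-9 mm thick, 55-90 g; rad: 0 shut and latched (0.02 play), about 0.47 lifted by its spring, 1.9 fully open at its stop. Swings up and back about the hinge, damped. Let go between 0.47 and upright (1.57) it sinks back; past upright it sinks to the open stop in a second or so. About 1 N at the front edge moves it.
- round_tab (a joint): Release tab of that reader, a rocker, angle in rad: 0 at rest, 0.2 fully down. The latch lets go at about 0.14 rad; the tab springs back when let go. Pressed straight down at its pad it gives about 8 mm, needing about 1 N to start and 3 N fully down.
- round_pad (a point): Centre of the top face of that tab's pad (grey plate 34 mm wide, reaching 20 mm before this point), where to press down; 56 mm above the bench, 147 mm before the hinge. The latch post behind it reaches 86 mm above the bench, its front face 33 mm behind this point.
- round_hinge (a point): Hinge line of that lid at its middle, 75 mm above the bench, fixed to the reader (axes as the reader's); the lid runs 95 mm from it to the front, underside level with it when shut.
- round_edge (a point): Middle of that lid's front edge, half-way through its thickness, moving with the lid, 95 mm from the hinge; a 7 mm latch lip sticks out beyond it.
- square_reader: White colour reader with the square lid, fixed to the bench, 186 mm deep (x), 130 wide (y), top face 75 mm high. Origin: on the bench, 111 mm behind its front end, 75 before its back; own +x points from the front (tab) to the back (hinge). Place and yaw vary. Its front 66 mm is a step 34 mm high, under the release tab.
- square_lid (a joint): Lid of the square reader, a square plate 95 mm deep and 100 mm wide, 8-9 mm thick, 55-90 g; rad: 0 shut and latched (0.02 play), about 0.47 lifted by its spring, 1.9 fully open at its stop. Swings up and back about the hinge, damped. Let go between 0.47 and upright (1.57) it sinks back; past upright it sinks to the open stop in a second or so. About 1 N at the front edge moves it.
- square_tab (a joint): Release tab of that reader, a rocker, angle in rad: 0 at rest, 0.2 fully down. The latch lets go at about 0.14 rad; the tab springs back when let go. Pressed straight down at its pad it gives about 8 mm, needing about 1 N to start and 3 N fully down.
- square_pad (a point): Centre of the top face of that tab's pad (grey plate 34 mm wide, reaching 20 mm before this point), where to press down; 56 mm above the bench, 147 mm before the hinge. The latch post behind it reaches 86 mm above the bench, its front face 33 mm behind this point.
- square_hinge (a point): Hinge line of that lid at its middle, 75 mm above the bench, fixed to the reader (axes as the reader's); the lid runs 95 mm from it to the front, underside level with it when shut.
- square_edge (a point): Middle of that lid's front edge, half-way through its thickness, moving with the lid, 95 mm from the hinge; a 7 mm latch lip sticks out beyond it.
- jar: Bystander, loose: yellow screw-lid pigment jar, 54 mm across, 75 mm tall, between the readers. Origin at the middle of its underside.
- beaker: Bystander, loose: open glass beaker, 56 mm across, 70 mm tall, between the readers. Origin at the middle of its underside.
- pot: Bystander, loose: small red pigment pot, white cap, 52 mm across, 60 mm tall, between the readers. Origin at the middle of its underside.
- dropper: Bystander, loose: white dropper bottle with a pointed tip, 50 mm across, 151 mm tall, behind the readers. Origin at the middle of its underside.
- spatula: Bystander, loose: spatula lying flat on the left, about 28 cm long. Origin at the middle of its underside.
- thinner: Bystander, loose: white bottle with a blue cap, 60 mm across, 140 mm tall, behind the readers. Origin at the middle of its underside.
- weight: Bystander, loose: steel cylinder weight, 48 mm across, 35 mm tall, on the right. Origin at the middle of its underside.

How it is judged:
On the way, in this order (a step that is already met when the one before it is completed fails the run):
1. the round reader's release tab is pressed down (value of joint round_tab above 0.12 rad).
2. its lid has sprung up from the latch (value of joint round_lid above 0.3 rad), for 0.1 s.
3. the lid is pushed fully open (value of joint round_lid above 1.78 rad), for 0.2 s.
At the end, for the whole second after the job is handed in: The round lid rests fully open (over 1.78 of 1.9 rad) and still, its tab has sprung back (under 0.05 rad), the square reader is shut with its tab up (both under 0.05 rad), and every bystander is within 20 mm of where it started (value of joint round_lid above 1.78 rad and velocity of joint round_lid between -0.05 and 0.05 rad/s and value of joint each of round_tab, square_lid, square_tab below 0.05 rad and distance of each of jar, beaker, pot, dropper, spatula, thinner, weight from where it was at the start of the episode below 0.02 m); the robot touches nothing.
It fails at once if the square-lidded reader's release tab is pressed or its lid comes open (value of joint any of square_tab, square_lid above 0.1 rad).
It fails at once if a bystander is lifted, carried or shoved more than 20 mm (distance of any of jar, beaker, pot, dropper, spatula, thinner, weight from where it was at the start of the episode above 0.02 m).
It fails at once if a bystander is tipped over (angle between any of jar, beaker, pot, dropper, spatula, thinner, weight's own z axis and vertical above 0.5 rad).
It also fails if it takes over 48 s, if anything falls off the work surface, if the arm or the gripper's body presses on something with over 40 N, if the wrist force passes 120 N, or if a joint passes its speed limit or range.

## Working session

There is one attempt and no reset: what is moved stays moved. The work goes in short steps, Python scripts to look and compute and a tool call to move; the robot and the scene stay as the last step left them, time stands still between calls to the robot, and variables do not carry over. Pictures are saved under pics/ and viewed, about 8 in all and at most 12, crops included, and the job is handed in when it is done.

Besides the shell and the picture viewer there is one more tool, called by a JSON object that holds its "fn" and its "kwargs". servo_tool: Moves the arm, as the interface text tells. Its arguments: {"type":"object","properties":{"plan":{"type":"array"},"force":{"type":"number"}},"required":["plan"]}

```bash
mkdir -p pics; python3 - <<'E'
from plant import monitor, eyes, job, robot
import cv2,numpy as np
s=monitor.read_state();print(s,robot.tips_ahead)
for n in("scene","top"):
    im=eyes.read_camera(n);cv2.imwrite(f"pics/{n}0.png",im[:,:,::-1]);i=eyes.camera_info(n);print(n,i)
E
```

```text
{'t': 0.0, 'q': array([-1.29641695e+00,  1.31132818e-01,  1.48928484e+00, -3.75556345e-05,
        1.52303815e+00, -8.54156842e-02]), 'dq': array([-1.70423787e-03, -8.21738359e-04,  1.08395056e-03,  6.74144138e-04,
       -6.86081779e-05,  1.83723658e-03]), 'joint_torque': array([ 6.91688510e-04, -5.59839749e+01, -4.91760957e+01,  7.68269598e-02,
        3.51324538e-02, -1.55352163e-04]), 'tool_pos': array([ 0.21109434, -0.56103352,  0.22860134]), 'orientation': array([-3.08907178e+00, -5.61792845e-01,  3.34564360e-04]), 'force': array([-0.08061385,  0.33508809, -0.68178483]), 'wrist_torque': array([-0.01125792, -0.03955547,  0.01426992]), 'opening': 0.0931512302339959} 0.011
scene {'mtx': array([[350.15815368,   0.        , 254.1590158 ],
       [  0.        , 350.15815368, 187.93258253],
       [  0.        ,   0.        ,   1.        ]]), 'R': array([[ 0.82096243,  0.57097893,  0.00193865],
       [ 0.4001853 , -0.57296422, -0.71523683],
       [-0.40727438,  0.58795838, -0.69887947]]), 't': array([-0.51919255, -0.20563171,  1.31368801])}
top {'mtx': array([[365.50062302,   0.        , 256.39510735],
       [  0.        , 365.50062302, 191.21671421],
       [  0.        ,   0.        ,   1.        ]]), 'R': array([[ 0.02754626, -0.99960526,  0.00552568],
       [-0.98927228, -0.02805402, -0.14336433],
       [ 0.14346276, -0.00151725, -0.98965455]]), 't': array([-0.01135739,  0.60890805,  1.33225195])}
```

View pics/top0.png

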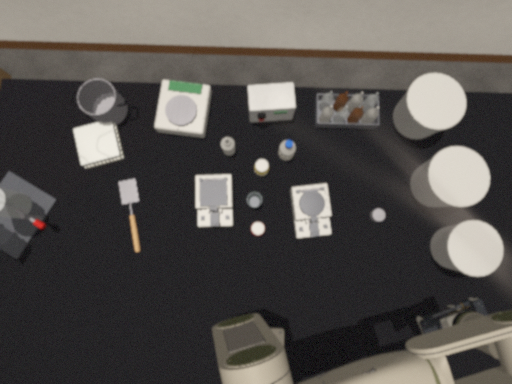

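View pics/scene0.png

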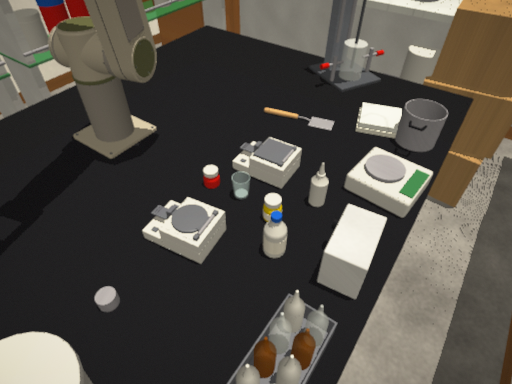

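The round-lid reader is at about (312,210) in the top view and (188,228) in the scene view. The square one is at (214,200) and (270,160). Next I'll enlarge the round reader in both.

```bash
cat > h.py <<'E'
import cv2,numpy as np
from plant import monitor,eyes,robot
def ray(n,u,v):
    i=eyes.camera_info(n);K,R,t=i["mtx"],i["R"],i["t"]
    return -R.T@t, R.T@np.linalg.solve(K,[u,v,1.])
def onz(n,u,v,z):
    c,d=ray(n,u,v);return c+d*(z-c[2])/d[2]
def tri(a,b):
    (c1,d1),(c2,d2)=ray("top",*a),ray("scene",*b)
    s=np.linalg.lstsq(np.c_[d1,-d2],c2-c1,rcond=None)[0]
    p,q=c1+s[0]*d1,c2+s[1]*d2;return (p+q)/2,np.linalg.norm(p-q)
E
python3 - <<'E'
from h import *
a=cv2.imread("pics/top0.png")[175:245,275:350];b=cv2.imread("pics/scene0.png")[190:265,138:233]
a=cv2.resize(a,None,fx=5,fy=5,interpolation=2);b=cv2.resize(b,None,fx=4,fy=4,interpolation=2)
o=np.zeros((375,760,3),np.uint8);o[:350,:375]=a;o[:300,380:760]=b
cv2.imwrite("pics/c1.png",o)
# white outline of the reader from the top
im=cv2.imread("pics/top0.png");g=im.min(2)
for nm,(x0,x1,y0,y1) in dict(round=(285,340,178,242),square=(190,238,170,232)).items():
    m=np.zeros(g.shape,np.uint8);m[y0:y1,x0:x1]=(g[y0:y1,x0:x1]>110)*255
    m=cv2.morphologyEx(m,3,np.ones((7,7)))
    c=max(cv2.findContours(m,0,1)[0],key=cv2.contourArea);r=cv2.minAreaRect(c)
    print(nm,r); print(cv2.boxPoints(r)); print([onz("top",*p,0.075).round(3) for p in cv2.boxPoints(r)])
E
```

```text
round ((311.75, 210.25), (52.78627395629883, 38.31974411010742), 83.6598129272461)
[[289.79266 186.13414]
 [327.87805 181.90245]
 [333.70734 234.36586]
 [295.62195 238.59755]]
[array([ 0.627, -0.117,  0.075]), array([ 0.647, -0.257,  0.075]), array([ 0.455, -0.279,  0.075]), array([ 0.436, -0.141,  0.075])]
square ((213.5, 200.5), (53.0, 37.0), 90.0)
[[195. 174.]
 [232. 174.]
 [232. 227.]
 [195. 227.]]
[array([0.662, 0.235, 0.075]), array([0.666, 0.098, 0.075]), array([0.471, 0.091, 0.075]), array([0.467, 0.225, 0.075])]
```

View pics/c1.png

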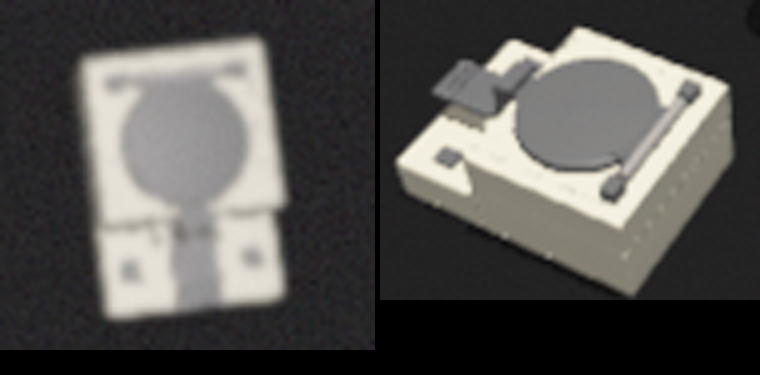

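```bash
python3 - <<'E'
from h import *
T=lambda x,y:(275+x/5,175+y/5)
S=lambda x,y:(138+(x-380)/4,190+y/4)
np.set_printoptions(precision=4,suppress=True)
P={}
for n,a,b in [("hL",(118,85),(690,92)),("hR",(237,70),(613,188)),("hL2",(118,85),(613,188)),("lid",(184,143),(590,116)),("pad",(198,280),(468,84)),("baseBL",(80,55),(578,28)),("baseBR",(262,38),(733,88)),("BR2",(262,38),(620,228)),("dotL",(130,270),(448,157)),("dotR",(252,257),(448,157))]:
    p,g=tri(T(*a),S(*b));print(n,p,g)
# top-face corners seen from top at z .075
bl,br=onz("top",*T(80,55),.075),onz("top",*T(262,38),.075)
fr,fl=onz("top",*T(285,205),.075),onz("top",*T(98,228),.075)
print("top face",bl,br,fr,fl)
for k,(a,b) in dict(back=(br,bl),front=(fr,fl)).items(): d=b-a;print(k,np.linalg.norm(d),np.arctan2(d[1],d[0])-np.pi/2)
for k,(a,b) in dict(l=(fl,bl),r=(fr,br)).items(): d=b-a;print(k,np.linalg.norm(d),np.arctan2(d[1],d[0]))
hl,hr=onz("top",*T(118,85),.08),onz("top",*T(237,70),.08);d=hl-hr;print("hinge",(hl+hr)/2,np.arctan2(d[1],d[0])-np.pi/2)
print("lid",onz("top",*T(184,143),.084),"scene",onz("scene",*S(590,116),.084),"pad",onz("top",*T(198,280),.056),"scene",onz("scene",*S(468,84),.056))
E
```

```text
hL [ 0.6074 -0.1476  0.0774] 0.005007799768799077
hR [ 0.62   -0.2358  0.078 ] 0.002364110173384284
hL2 [ 0.5975 -0.1786  0.0103] 0.05577892589965073
lid [ 0.5654 -0.1978  0.0734] 0.0025564215398609967
pad [ 0.4655 -0.2126  0.0548] 0.00016673756920278205
baseBL [ 0.5874 -0.1506  0.144 ] 0.09226597981351327
baseBR [ 0.656  -0.2124  0.1679] 0.07508818735972057
BR2 [ 0.6438 -0.2551  0.0772] 0.00042999142307666513
dotL [ 0.4563 -0.2002 -0.0328] 0.06562669018229436
dotR [ 0.485  -0.2561  0.0335] 0.0007699154048615344
top face [ 0.6275 -0.1214  0.075 ] [ 0.6441 -0.2557  0.075 ] [ 0.521  -0.2725  0.075 ] [ 0.5004 -0.1362  0.075 ]
back 0.13538379912311801 0.12254890887349479
front 0.13777963904354687 0.14983853554212745
l 0.12798092740955602 0.11655488482217806
r 0.12422915532147255 0.13524693813426866
hinge [ 0.612  -0.1927  0.08  ] 0.15462507326800035
lid [ 0.5634 -0.1971  0.084 ] scene [ 0.5735 -0.2029  0.084 ] pad [ 0.4655 -0.2123  0.056 ] scene [ 0.4665 -0.2133  0.056 ]
```

{"fn": "servo_tool", "kwargs": {"plan": [[[1,20,28,0,0,0,-0.023],[1,25,35,0,0,0,-0.023],[1,25,35,0,0,0,-0.023],[1,25,35,0,0,0,-0.023],[1,25,35,0,0,0,-0.023],[1,25,35,0,0,0,-0.023],[1,25,35,0,0,0,-0.023],[1,25,35,0,0,0,-0.023],[1,25,35,0,0,0,-0.023],[1,20,28,0,0,0,-0.023],[1,12,13,0,0,0,0],[1,0,0,0,0,0,0]]], "force": 20}}

```text
t: 1.3
tool_pos: [0.4642, -0.2105, 0.2292]
orientation: [-3.134, -0.209, 0.001]
force: [-1.7, -0.0, 0.1]
opening: 0.0023
```

{"fn": "servo_tool", "kwargs": {"plan": [[[1,0,-2,-30,0,0,0],[1,0,0,-35,0,0,0],[1,0,0,-35,0,0,0],[1,0,0,-30,0,0,0],[1,0,0,0,0,0,0],[1,0,0,0,0,0,0]]]}}

```text
t: 1.9
tool_pos: [0.4625, -0.215, 0.0997]
orientation: [-3.134, -0.203, 0.002]
force: [0.0, -0.5, 0.7]
opening: 0.0008
```

```bash
cat > look.py <<'E'
import sys
from h import *
np.set_printoptions(precision=4,suppress=True)
s=monitor.read_state();print(s["t"],s["tool_pos"],s["orientation"],s["force"])
b=eyes.read_camera("scene")[130:270,100:270,::-1];w=eyes.read_camera("wrist")[:,:,::-1]
o=np.zeros((420,800,3),np.uint8);o[:350,:425]=cv2.resize(b,(425,350),interpolation=2);o[:274,430:795]=cv2.resize(w,(365,274))
cv2.imwrite(f"pics/{sys.argv[1]}.png",o)
E
python3 look.py l1
```

```text
1.9 [ 0.4625 -0.215   0.0997] [-3.1343 -0.2026  0.0021] [ 0.0305 -0.5193  0.6539]
```

View pics/l1.png

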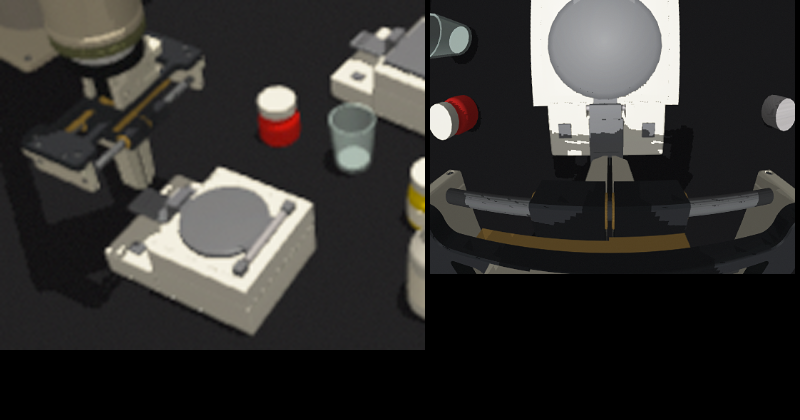

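The fingertips (about (610,165) in the wrist view) are lined up with the round reader's tab, about 3 cm above it. Now I'll press it.

{"fn": "servo_tool", "kwargs": {"plan": [[[1,2,2,-15,0,0,0],[1,0,0,-12,0,0,0],[1,0,0,-5,0,0,0],[1,0,0,-4,0,0,0],[1,0,0,-3,0,0,0],[1,0,0,-2,0,0,0],[1,0,0,0,0,0,0],[1,0,0,0,0,0,0]]]}}

```text
t: 2.8
tool_pos: [0.4649, -0.2125, 0.0599]
orientation: [-3.135, -0.204, 0.002]
force: [-10.3, 4.3, 15.5]
opening: 0.0003
```

```bash
python3 look.py l2
```

```text
2.8 [ 0.4649 -0.2125  0.0599] [-3.1345 -0.204   0.0019] [-10.2944   4.3296  15.4538]
```

View pics/l2.png

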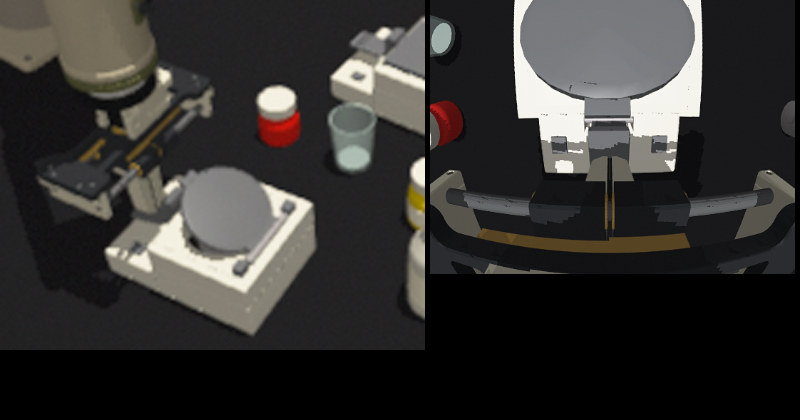

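The round lid is up on its spring (scene (225,210)) and the tab is at its stop. Next: retreat and tilt the fingers forward.

{"fn": "servo_tool", "kwargs": {"plan": [[[1,0,0,10,0,0,0],[1,-5,-1,30,0,0,0],[1,-15,-2,35,0,0,0],[1,-15,-2,25,0.018,-0.139,0],[1,0,0,0,0.018,-0.139,0],[1,0,0,0,0.018,-0.139,0],[1,0,0,0,0.018,-0.139,0],[1,0,0,0,0.018,-0.139,0],[1,0,0,0,0.018,-0.139,0],[1,0,0,0,0.018,-0.139,0],[1,0,0,0,0,0,0],[1,0,0,0,0,0,0]]]}}

```text
t: 4.1
tool_pos: [0.4357, -0.2285, 0.1579]
orientation: [-2.715, -0.178, -1.42]
force: [-0.8, -0.0, -0.2]
opening: 0.0005
```

```bash
cat > rel.py <<'E'
from h import *
from scipy.spatial.transform import Rotation as Ro
np.set_printoptions(precision=4,suppress=True)
s=monitor.read_state();R=Ro.from_rotvec(s["orientation"]).as_matrix();z=R[:,2]
tip=s["tool_pos"]+robot.tips_ahead*z;d=tip-[.612,-.193,.075];c,k=np.cos(.132),np.sin(.132)
print("t",s["t"],"tool z",z,"y",R[:,1],"tip rel hinge mm",1e3*np.array([c*d[0]+k*d[1],-k*d[0]+c*d[1],d[2]]),"F",s["force"])
E
python3 rel.py
```

```text
t 4.1 tool z [ 0.8133  0.1176 -0.5698] y [ 0.1359 -0.9907 -0.0104] tip rel hinge mm [-170.395   -11.8862   76.6476] F [-0.8154 -0.0257 -0.2383]
```

{"fn": "servo_tool", "kwargs": {"plan": [[[1,14,6,-8,0,0,0],[1,15,6,-9,0,0,0],[1,14,6,-8,0,0,0],[1,0,0,0,0,0,0],[1,0,0,0,0,0,0]]]}}

```text
t: 4.6
tool_pos: [0.48, -0.2085, 0.1342]
orientation: [-2.713, -0.19, -1.423]
force: [0.2, 0.2, 0.1]
opening: 0.0005
```

```bash
python3 rel.py; python3 look.py l3
```

```text
t 4.6 tool z [ 0.814   0.1211 -0.5681] y [ 0.1426 -0.9898 -0.0068] tip rel hinge mm [-123.8221    2.15     52.9988] F [0.1938 0.2219 0.0566]
4.6 [ 0.48   -0.2085  0.1342] [-2.7128 -0.1895 -1.4229] [0.1938 0.2219 0.0566]
```

View pics/l3.png

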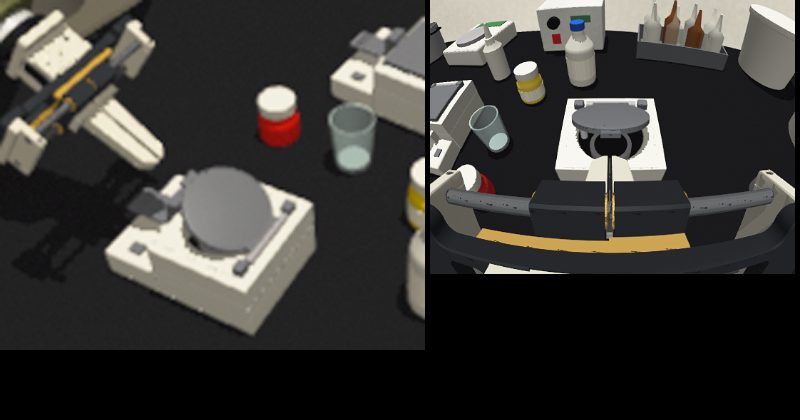

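The lid is still lifted (wrist view (610,118)), and the fingertips (610,160) point beneath its front edge. I'll slide them in under it.

{"fn": "servo_tool", "kwargs": {"plan": [[[1,12,1,-9,0,0,0],[1,12,1,-9,0,0,0],[1,12,1,-8,0,0,0],[1,12,1,-8,0,0,0],[1,0,0,0,0,0,0],[1,0,0,0,0,0,0]]]}}

```text
t: 5.3
tool_pos: [0.5273, -0.2062, 0.1004]
orientation: [-2.713, -0.185, -1.426]
force: [0.6, -0.2, -0.3]
opening: 0.0008
```

```bash
python3 rel.py
```

```text
t 5.3 tool z [ 0.8152  0.1185 -0.5669] y [ 0.1393 -0.9902 -0.0066] tip rel hinge mm [-76.5994  -1.8494  19.1288] F [ 0.602  -0.1743 -0.2544]
```

{"fn": "servo_tool", "kwargs": {"plan": [[[1,2,0,10,0,0,0],[1,3,0,11,0,0,0],[1,6,1,6,0,0,0],[1,6,1,6,0,0,0],[1,8,1,5,0,0,0],[1,8,1,5,0,0,0],[1,10,1,4,0,0,0],[1,10,1,4,0,0,0],[1,0,0,0,0,0,0]]]}}

```text
t: 6.2
tool_pos: [0.582, -0.1999, 0.152]
orientation: [-2.713, -0.187, -1.427]
force: [1.3, -0.3, -0.2]
opening: 0.0008
```

```bash
python3 rel.py; python3 look.py l4
```

```text
t 6.2 tool z [ 0.8158  0.1187 -0.5661] y [ 0.1401 -0.9901 -0.0056] tip rel hinge mm [-21.5998  -2.8091  70.7456] F [ 1.2786 -0.2534 -0.1807]
6.2 [ 0.582  -0.1999  0.152 ] [-2.7129 -0.187  -1.4273] [ 1.2786 -0.2534 -0.1807]
```

View pics/l4.png

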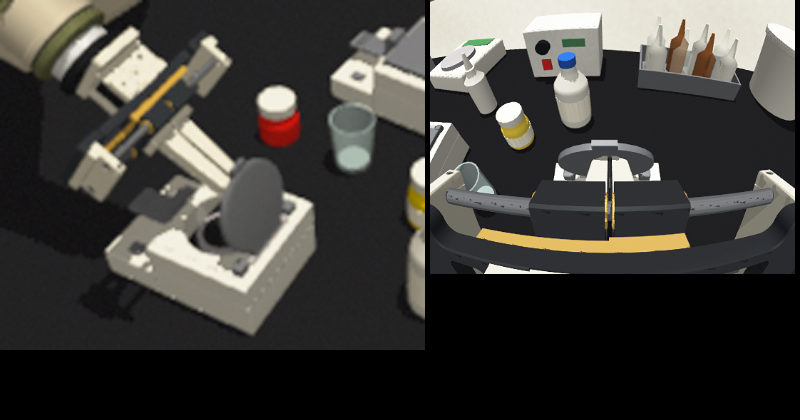

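The lid is nearly upright, held by the fingertips. I'll push it past vertical, wait, then withdraw.

{"fn": "servo_tool", "kwargs": {"plan": [[[1,8,1,0,0,0,0],[1,8,1,0,0,0,0],[1,8,1,0,0,0,0],[1,8,1,-1,0,0,0],[1,4,1,-1,0,0,0],[1,0,0,0,0,0,0],[1,0,0,0,0,0,0],[1,0,0,0,0,0,0],[1,0,0,0,0,0,0],[1,0,0,0,0,0,0],[1,0,0,0,0,0,0],[1,0,0,0,0,0,0]]]}}

```text
t: 7.5
tool_pos: [0.6166, -0.1953, 0.1491]
orientation: [-2.714, -0.185, -1.427]
force: [0.5, -0.6, 0.0]
opening: 0.0004
```

{"fn": "servo_tool", "kwargs": {"plan": [[[1,-10,-1,5,0,0,0],[1,-25,-3,15,0,0,0],[1,-30,-4,20,0,0,0],[1,-30,-4,20,0,0,0],[1,-30,-4,20,0,0,0],[1,-10,-1,5,0,0,0],[1,0,0,0,0,0,0],[1,0,0,0,0,0,0],[1,0,0,0,0,0,0],[1,0,0,0,0,0,0],[1,0,0,0,0,0,0],[1,0,0,0,0,0,0]]]}}

```text
t: 8.7
tool_pos: [0.4818, -0.2117, 0.2336]
orientation: [-2.713, -0.185, -1.425]
force: [0.8, 0.3, 0.2]
opening: 0.0004
```

```bash
python3 rel.py; python3 look.py l5; python3 - <<'E'
from h import *
for n in("scene","top"):
    a=cv2.imread(f"pics/{n}0.png").astype(int);b=eyes.read_camera(n)[:,:,::-1];cv2.imwrite(f"pics/{n}1.png",b)
    m=((abs(a-b).max(2)>45)*255).astype(np.uint8);m=cv2.morphologyEx(m,cv2.MORPH_OPEN,np.ones((2,2)))
    print(n,[cv2.boundingRect(c) for c in cv2.findContours(m,0,1)[0] if cv2.contourArea(c)>6])
E
```

```text
t 8.7 tool z [ 0.8151  0.1192 -0.567 ] y [ 0.1398 -0.9902 -0.0072] tip rel hinge mm [-122.4754   -1.2894  152.3502] F [0.7833 0.3361 0.2085]
8.7 [ 0.4818 -0.2117  0.2336] [-2.7128 -0.1854 -1.4252] [0.7833 0.3361 0.2085]
scene [(151, 220, 8, 4), (182, 218, 16, 12), (154, 211, 5, 5), (186, 208, 35, 35), (172, 205, 32, 29), (214, 201, 7, 6), (107, 152, 4, 5), (125, 140, 34, 31), (98, 124, 9, 8), (99, 107, 28, 22), (85, 106, 72, 65), (78, 100, 37, 21), (46, 83, 9, 9), (127, 77, 23, 6), (11, 77, 9, 11), (121, 76, 5, 4), (48, 75, 9, 9), (51, 72, 42, 44), (35, 69, 8, 11), (0, 65, 12, 14), (0, 56, 6, 9), (29, 52, 37, 17), (147, 36, 12, 14), (65, 27, 11, 5), (149, 20, 12, 17), (147, 11, 11, 10), (0, 8, 52, 48), (146, 5, 15, 7), (95, 0, 49, 71), (36, 0, 63, 39)]
top [(225, 357, 48, 27), (269, 346, 8, 7), (265, 329, 18, 14), (138, 325, 124, 59), (418, 318, 4, 4), (237, 317, 11, 7), (339, 314, 173, 70), (250, 314, 17, 14), (279, 266, 105, 118), (315, 244, 34, 34), (342, 234, 23, 11), (301, 229, 35, 23), (307, 201, 10, 10), (302, 194, 21, 16), (299, 184, 25, 7), (303, 177, 18, 6)]
```

View pics/l5.png

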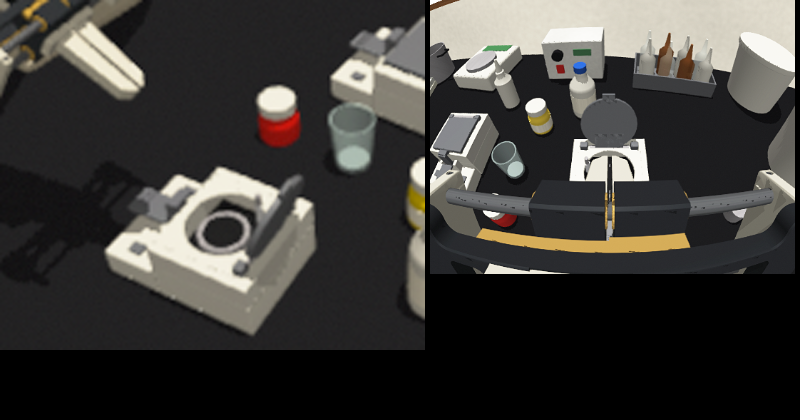

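```bash
python3 - <<'E'
from h import *
h=np.array([.612,-.193,.075]);ax=np.array([.9913,.1316,0]);i=eyes.camera_info("scene")
for a in(1.6,1.7,1.8,1.9):
    # lip tip, mid-thickness 4 mm above underside
    p=h+ax*(-102*np.cos(a)+4*np.sin(a))/1e3+np.array([0,0,1])*(102*np.sin(a)+4*np.cos(a))/1e3
    c=i["mtx"]@(i["R"]@p+i["t"]);print(a,(c[:2]/c[2]).round(1))
b=eyes.read_camera("scene")[190:250,180:235,::-1];print("still:",abs(b.astype(int)-cv2.imread("pics/scene1.png")[190:250,180:235]).max())
cv2.imwrite("pics/c5.png",cv2.resize(b,None,fx=8,fy=8,interpolation=2))
E
```

```text
1.6 [203.1 198.8]
1.7 [206.7 200.6]
1.8 [210.4 202.7]
1.9 [214. 205.]
still: 6
```

View pics/c5.png

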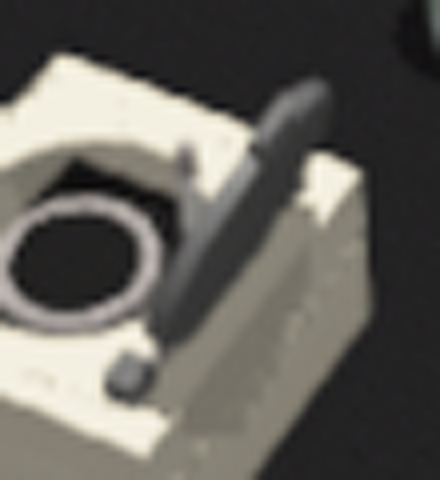

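The lip is at about (219,201) in the scene view, at or beyond where I'd expect it at 1.9 rad, and the lid is still. The hand is clear, so I'll hand in.

```bash
python3 -c "
from plant import job;print(job.close_job())"
```

```text
the job is handed in; nothing more can be done
None
```

The round reader is open. I pressed its tab with closed fingertips until the lid sprang up, then tilted the hand, slid the tips under the lid's front edge and pushed it past upright. It sank to its stop, and I withdrew the hand to about 15 cm above the reader. The job was handed in at about 9 s on the robot's clock.

What the last checks showed:
- **Lid:** it stands fully open. It did not move between the last two pictures.
- **Lid angle:** the lip was at about (219,201) px, against a predicted (214,205) px for 1.9 rad. It disagrees by about 6 px, toward or past fully open, which I put down to a few mm of error in my hinge position.
- **Tab:** it looks sprung back to rest. I judged this by eye and did not measure the angle.
- **Square reader and bystanders:** comparing the start and end pictures showed changes only at the round reader, the arm and its shadow. The square reader still looks shut.
- **Forces:** when I pressed the tab onto its stop, the wrist force reached about 19 N, well under the limit. At the end only sensor noise was left (under 1 N).

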